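# Clear the sample stage and refit its index plate

### The job

Pick up the scraper from its green mat and use it to wipe all five white ceramic chips off the stage's deck into the blue catch tray, without touching the chips with the gripper, then stand the scraper upright back in the middle of its mat and let go of it. Then take the burgundy index plate by its hub and lower it over the central shaft and the brass pin at once, keeping hold of it until it lies flush on the deck, and let go. Leave the bottles, beaker and spatula where they are.

Things in the scene. Friction and masses are not known exactly. Their poses are not given: they have to be found in the camera images.
- stage: Grey sample stage fixed to the bench: deck (see deck) and catch tray (see tray). Origin at bench height under the deck's centre; z up, x points away from the robot, across the deck to the tray. Deck spans x -90 to +90 mm, y -110 to +110; low aluminium side rails along both y edges (inner faces y = +-112 mm, tops 10 mm above the deck). Both x edges are open, no lip.
- deck (a point): Centre of the flat dark steel deck, 30 mm above the bench, at the foot of the fixed vertical steel shaft; axes as stage. Shaft: diameter 20 mm, 34 mm high above the deck, tapered over its last 6 mm.
- pin (a point): Foot of the brass anti-rotation pin on the deck, 52 mm from the shaft towards the tray. The pin is 10 mm in diameter and 27 mm high above the deck, its last 4 mm tapered.
- tray (a point): Centre of the floor of the open blue catch tray, joined to the deck's +x edge (stage x = 150 mm, y = 0, 4 mm above the bench). Inside: stage x 90 to 205 mm, y -113 to +113; its side and far walls rise 40 mm above the bench. Between deck and tray there is only the 26 mm drop from the deck's edge.
- mat: Flat green parking mat, fixed, 130 mm (its x) by 160 mm (its y), 4 mm thick, where the scraper stands at the start and goes back. To the left or the right of the stage. Origin: centre of its underside at bench height.
- scraper: Scraper, loose, 0.14 to 0.24 kg, upright on the mat. Yellow block 40 (its x) x 90 (its y) x 22 mm high, flat faces; on it a centred black upright handle 26 (x) x 50 (y) mm, up to 83 mm above the underside. Origin: centre of the underside, z up. Pushed broadside, along its x; handle pinched from above, fingers closing along its x.
- cover: Burgundy index plate, loose, 0.3 to 0.55 kg, flat on the bench, across the stage from the mat. 140 (its x) x 130 (its y) x 10 mm, white round marks on top; centred square aluminium hub 44 x 44 mm, 10 to 55 mm above the underside, to grip from above. A 23 mm hole runs through hub and plate for the shaft. Origin: centre of the underside, on the hole's axis, z up; x points to the pin hole.
- pin_hole (a point): Centre, at the underside, of the plate's 12.5 mm through hole for the pin, 52 mm from the plate's origin along its x. It fits one way round only: plate x along stage x.
- chip0: Broken white ceramic chip, loose, flat, about 30 x 27 mm (no point farther than 19 mm from its centre), 10 mm thick, 14 g. Origin: centre of the underside. Starts flat on the deck in one of the two lanes beside the shaft, centre 44 to 74 mm from the stage's x axis on either side and at stage x -30 to +68 mm.
- chip1: Broken white ceramic chip, loose, flat, about 30 x 27 mm (no point farther than 19 mm from its centre), 10 mm thick, 14 g. Origin: centre of the underside. Starts flat on the deck in one of the two lanes beside the shaft, centre 44 to 74 mm from the stage's x axis on either side and at stage x -30 to +68 mm.
- chip2: Broken white ceramic chip, loose, flat, about 30 x 27 mm (no point farther than 19 mm from its centre), 10 mm thick, 14 g. Origin: centre of the underside. Starts flat on the deck in one of the two lanes beside the shaft, centre 44 to 74 mm from the stage's x axis on either side and at stage x -30 to +68 mm.
- chip3: Broken white ceramic chip, loose, flat, about 30 x 27 mm (no point farther than 19 mm from its centre), 10 mm thick, 14 g. Origin: centre of the underside. Starts flat on the deck in one of the two lanes beside the shaft, centre 44 to 74 mm from the stage's x axis on either side and at stage x -30 to +68 mm.
- chip4: Broken white ceramic chip, loose, flat, about 30 x 27 mm (no point farther than 19 mm from its centre), 10 mm thick, 14 g. Origin: centre of the underside. Starts flat on the deck in one of the two lanes beside the shaft, centre 44 to 74 mm from the stage's x axis on either side and at stage x -30 to +68 mm.
- bottle_blue: Bystander: glass jar with blue cap, 60 mm diameter, 120 mm tall, left of the tray. Origin: centre of the underside.
- bottle_red: Bystander: glass jar with red cap, 60 mm diameter, 120 mm tall, right of the tray. Origin: centre of the underside.
- beaker: Bystander: open green-tinted beaker, 70 mm diameter, 85 mm tall, left of the robot, near it. Origin: centre of the underside.
- spatula: Bystander: small lab spatula lying flat, 190 mm long, right of the robot, near it, 65 mm wide blade. Origin: middle of its length at the underside.
Things that resemble listed ones, but are neither listed nor needed, are in the scene too. Leave any black, red or turquoise look-alike of the chip3 alone.

How it is judged:
By the outcome, as a careful person would: the job done as asked, in the order asked, and still so for the second after the job is handed in, with the robot touching nothing.
It also fails if it takes over 72 s, if anything falls off the work surface, if the arm or the gripper's body presses on something with over 40 N, if the wrist force passes 120 N, or if a joint passes its speed limit or range.

### The arm

A 6-joint arm with a two-finger parallel gripper is mounted at the origin on the work surface. World frame = base frame: x ahead of the robot, y to its left, z up, the work surface at z = 0. Lengths are in m, angles in rad, forces in N, time in s.
With the tool pointing down it reaches from about 0.25 to 0.8 m from the base axis. Payload 8.5 kg.
Tool frame: the origin (TCP) lies between the finger pads; the fingertips stand 11 mm ahead of it and the grasp point (between the pads) lies 8 mm behind it (bot.finger_overhang is the distance from the TCP to the fingertips, in m); z points along the fingers, y is the line along which they close (so a half turn about z gives the same grasp; the last joint's range is limited). The gripper opens to 85 mm and grips with 20 to 120 N. Pads are 22 mm wide; open, the fingers measure 114 mm over their backs; the gripper's body (76 mm by 85 mm) begins 54 mm behind the grasp point. The pads swing forward as they close: fully open they stand 13 mm farther back than shut.
Start: joints at [1.338, 0.238, -0.013, 1.319, 0, 1.571], TCP at [0.121, 0.511, 0.242] pointing down, gripper open.
Joint ranges: [-2.66, 2.66], [-1.03, 1.9], [-1.14, 1.46], [-1.82, 2.27], [-1.45, 1.34], [-3.14, 3.14]. Speed limits (rad/s): [2.22, 2.22, 2.79, 3.14, 3.14, 3.14].

### API

Orientations are given as a rotation vector (axis times angle).
In Python, from station import bot gives the robot as it stands.
- The arm moves only by the tool drive_tool, never from a script. Its arguments are lists of equal length, an entry for each row: "offset": the shift along the tool's x, y, z in m, a list of three; "turn": the turn about the tool's z in rad; "fingers": the closure, from 0 (fully open) to 1 (shut). In form: {"offset": [[x, y, z], ...], "turn": [turn, ...], "fingers": [fingers, ...]}. A call has 1 to 10 rows; each row is the pose to reach, as a shift and turn from the pose commanded when the call began, along the tool's axes at that moment; what a row does not reach only later rows make up. A row lasts 1/10 s, in which the tool goes at most 50 mm and 8.59 degrees, less where a joint would pass 70% of its speed; a pose out of reach is approached as far as the arm can. A call with a gripper value outside its range is refused whole. The fingers move at their own pace and stop on an object; "squeeze" is the grip in N (left out, the last holds). Time passes only in rows, so rows that repeat a pose let the fingers close. It gives the time, the measured TCP pose, the force, the opening and the grip force at its end, in the units of the state.
- bot.get_state(): the state, without advancing time (a new reading comes with each control period).
- bot.capture(name): name is "side" or "top" or "wrist"; returns the picture (480x640x3 uint8, red, green, blue); there is no depth.
- bot.calibration(name): a dict with "fov_y" (degrees; the focal length in pixels is half the picture's height over the tangent of half this angle, whatever the lens; pixels are square), "cx", "cy" (the principal point, pixels), "extrinsics" (4x4, takes a point from camera to world coordinates); the wrist camera has in their place "tool_from_camera" (4x4, takes a point from camera to tool coordinates, whose origin is the TCP and whose axes are the flange's). Camera axes: x right, y up, looking along -z (the intrinsics and any distortion apply to the point x, -y, -z); pixel columns grow to the right and rows downward; lengths in m; the calibration is good to about 2 mm. A picture is of the moment at which its call begins: read the wrist's pose just before it. calibration takes no time and is no camera call.
- bot.sign_off(): hands the job in; it is judged then, once.
Trained networks look in the newest picture that a camera, given by its name, has taken for a name from the list of things; names that differ only in an ending like _2 or _b are one class to them, and where a whole thing is asked for, a point or a joint stands for the part that bears it (a point fixed in the world has none). Each returns a list of dicts, best first, with "p" (0 to 1); they miss things now and then, are a little off and sometimes report something else, mostly with a low value. They report only what shows in the picture. A call takes as long as a camera call. They do not tell look-alikes from the thing itself.
- bot.find_in(thing, camera): "bbox" ([left, top, right, bottom] in pixels, round what is visible of it).
- bot.landmark_of(thing, camera): "centre" ([column, row] in pixels: a listed point, or the origin of a listed thing).
The state is a dict: "clock": time; "joints": joint angles; "qvel": joint speeds; "joint_efforts": joint torques, N m; "ee_pos": TCP position; "ee_rot": TCP orientation; "ft_force": force on the tool from outside, world axes, zero at the start; "wrist_torque": the same for the moment, N m; "gripper_width": finger opening in m; "gripper_force": force on a finger pad.
Only numpy, scipy, OpenCV 4.12 (cv2) and the standard library are available. Lean on these libraries where they do the work, as an engineer would, in place of code of your own. Each camera call takes 0.05 s, during which the arm holds its last target. There are 200 camera calls.

## Working session

There is one attempt and no reset: what is moved stays moved. The work goes in short steps, Python scripts to look and compute and a tool call to move; the robot and the scene stay as the last step left them, time stands still between calls to the robot, and variables do not carry over. Pictures are saved under pics/ and viewed, at most 10 in all, crops included, and the job is handed in when it is done.

Besides the shell and the picture viewer there is one more tool, called after "Call:" as name(argument=value, ...), one argument or row to a line, values as JSON. drive_tool: Moves the arm, as the interface text tells. Its arguments: {"type":"object","properties":{"offset":{"type":"array","items":{"type":"array","items":{"type":"number"}}},"turn":{"type":"array","items":{"type":"number"}},"fingers":{"type":"array","items":{"type":"number"}},"squeeze":{"type":"number"}},"required":["offset","turn","fingers"]}

```bash
mkdir -p pics; ls; python3 - <<'E'
from station import bot
import cv2,numpy as np
s=bot.get_state();print({k:np.round(v,3).tolist() for k,v in s.items()})
for n in("top","side"):
    im=bot.capture(n);cv2.imwrite(f"pics/{n}0.png",im[:,:,::-1])
    c=bot.calibration(n);print(n,c)
    for t in ["stage","deck","pin","tray","mat","scraper","cover","pin_hole","chip0","spatula","beaker","bottle_red","bottle_blue"]:
        print(t,[(np.round(d["centre"],1).tolist(),round(d["p"],2)) for d in bot.landmark_of(t,n)][:8])
print(bot.calibration("wrist"))
print(bot.get_state()["clock"])
E
```

```text
pics
{'clock': 0.0, 'joints': [1.338, 0.239, -0.014, 1.319, -0.0, 1.571], 'qvel': [0.001, 0.001, -0.001, -0.001, 0.001, -0.002], 'joint_efforts': [0.003, -53.878, 34.644, 0.018, 0.0, 0.0], 'ee_pos': [0.121, 0.51, 0.242], 'ee_rot': [-0.365, -3.12, 0.002], 'ft_force': [0.578, -0.532, -0.073], 'wrist_torque': [0.001, -0.065, 0.002], 'gripper_force': 0.0, 'gripper_width': 0.085}
top {'fov_y': 57.08585519440178, 'cx': 324.60044983139204, 'cy': 239.67965014037583, 'extrinsics': array([[-0.02506556,  0.9962598 , -0.08269303,  0.42011932],
       [-0.99914979, -0.0222578 ,  0.03470295,  0.02799176],
       [ 0.03273259,  0.08349257,  0.99597067,  1.08645434],
       [ 0.        ,  0.        ,  0.        ,  1.        ]])}
stage [([332.0, 218.3], 0.73), ([359.7, 214.5], 0.38)]
deck [([332.4, 221.2], 0.74)]
pin [([338.2, 200.5], 0.64), ([332.8, 220.8], 0.51)]
tray [([337.3, 164.9], 0.6), ([356.0, 194.6], 0.59)]
mat []
scraper [([161.0, 254.3], 0.83)]
cover [([461.2, 246.3], 0.56)]
pin_hole [([458.4, 226.6], 0.92), ([186.7, 190.8], 0.44)]
chip0 [([360.0, 215.5], 0.69), ([353.1, 234.8], 0.65), ([
[... 1071 characters left out ...]
326.5, 315.4], 0.67), ([415.1, 302.1], 0.66), ([390.6, 240.0], 0.65), ([296.2, 288.3], 0.46), ([355.3, 258.9], 0.44)]
spatula [([316.6, 385.6], 0.78)]
beaker [([197.7, 235.0], 0.85)]
bottle_red [([485.3, 303.4], 0.87)]
bottle_blue [([290.0, 144.5], 0.8)]
{'fov_y': 58.96061968338841, 'cx': 319.5652259651638, 'cy': 236.74684914045116, 'tool_from_camera': array([[ 2.14318431e-04,  9.45159109e-01,  3.26610186e-01,
         8.28558714e-02],
       [ 9.99999977e-01, -1.92548000e-04, -9.89862862e-05,
        -5.60148211e-04],
       [-3.06696518e-05,  3.26610199e-01, -9.45159128e-01,
        -1.31346471e-01],
       [ 0.00000000e+00,  0.00000000e+00,  0.00000000e+00,
         1.00000000e+00]])}
1.4
```

```bash
python3 - <<'E'
import cv2,numpy as np
a=cv2.imread("pics/top0.png")[140:360,120:500];cv2.imwrite("pics/top0c.png",cv2.resize(a,(796,461),interpolation=cv2.INTER_CUBIC))
E
```

```text
(no output)
```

View pics/top0c.png

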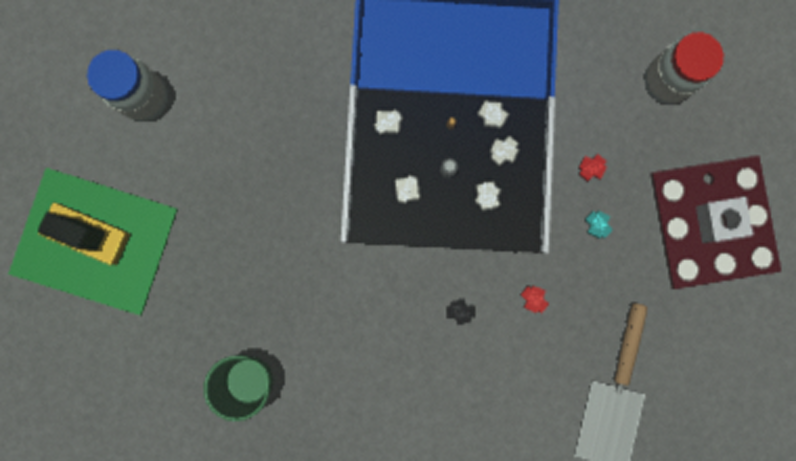

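View pics/side0.png

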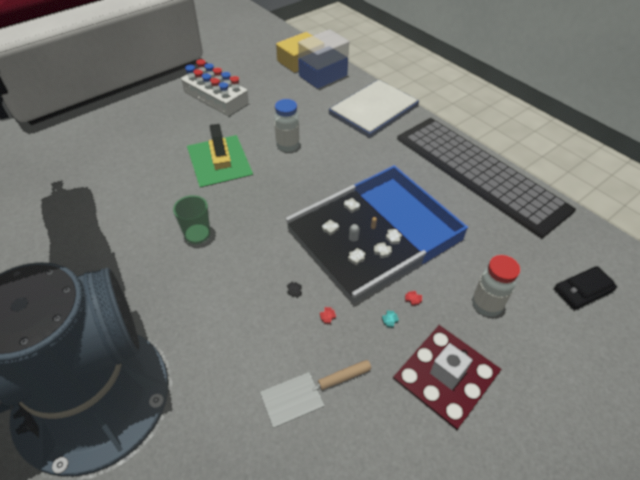

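```bash
cat > h.py <<'E'
from station import bot
import numpy as np, cv2
from scipy.spatial.transform import Rotation as R
def cam(n, s=None):
    c=bot.calibration(n); f=240/np.tan(np.radians(c["fov_y"])/2)
    if n=="wrist":
        T=np.eye(4);T[:3,:3]=R.from_rotvec(s["ee_rot"]).as_matrix();T[:3,3]=s["ee_pos"];E=T@c["tool_from_camera"]
    else:E=c["extrinsics"]
    return f,c["cx"],c["cy"],E
def ray(C,p):
    f,cx,cy,E=C;d=E[:3,:3]@np.array([(p[0]-cx)/f,-(p[1]-cy)/f,-1]);return E[:3,3],d/np.linalg.norm(d)
def onz(C,p,z):
    o,d=ray(C,p);return o+d*(z-o[2])/d[2]
def tri(*cp):
    A=0;b=0;L=[]
    for C,p in cp:
        o,d=ray(C,p);P=np.eye(3)-np.outer(d,d);A=A+P;b=b+P@o;L.append((o,P))
    x=np.linalg.solve(A,b);return x,[round(1000*np.linalg.norm(P@(x-o)),1) for o,P in L]
def proj(C,X):
    f,cx,cy,E=C;v=E[:3,:3].T@(np.asarray(X)-E[:3,3]);return np.array([cx+f*v[0]/-v[2],cy-f*v[1]/-v[2]])
E
python3 - <<'E'
from h import *
np.set_printoptions(precision=4,suppress=True)
t=cam("top");s=cam("side")
for n,a,b in [("deck",(332.4,221.2),(356.9,239.8)),("pin",(338.2,200.5),(373,226.3)),("tray",(337.3,164.9),(406,216.2)),("scraper",(161,254.3),(219.4,156)),("cover",(461.2,246.3),(447.5,376.4)),("pinhole",(458.4,226.6),(461.4,356.1)),("spat",(417,324.3),(316.6,385.6)),("bot_r",(440,178.1),(485.3,303.4)),("bot_b",(190.3,187.1),(290,144.5)),("beaker",(235.4,321.1),(197.7,235))]:
    print(n,*tri((t,a),(s,b)), onz(t,a,0)[:2])
g=lambda x,y:(120+x*380/796,140+y*220/461)
print("mat",[onz(t,g(*q),.004)[:2] for q in [(48,168),(176,208),(141,314),(10,272)]])
print("deckcorners",[onz(t,g(*q),.03)[:2] for q in [(344,241),(548,251),(354,87),(552,97)]])
print("chips",[onz(t,g(*q),.035)[:2] for q in [(388,121),(493,113),(504,150),(406,188),(487,195)]])
print("plate corners",[onz(t,g(*q),.01)[:2] for q in [(652,174),(759,156),(780,270),(672,289)]])
im=cv2.imread("pics/top0.png");hsv=cv2.cvtColor(im,cv2.COLOR_BGR2HSV)
m=cv2.inRange(hsv,(20,120,80),(32,255,255));m[:200]=0;m[300:]=0;m[:,:120]=0;m[:,220:]=0
pts=cv2.findNonZero(m);print(len(pts),cv2.minAreaRect(pts))
E
```

```text
deck [ 0.5568 -0.0321  0.0234] [np.float64(4.8), np.float64(4.8)] [ 0.5559 -0.0304]
pin [ 0.5986 -0.0423  0.046 ] [np.float64(1.3), np.float64(1.3)] [ 0.6076 -0.0462]
tray [ 0.695  -0.0462  0.0149] [np.float64(1.2), np.float64(1.2)] [ 0.6979 -0.0465]
scraper [0.4843 0.3842 0.0133] [np.float64(1.9), np.float64(1.9)] [0.4835 0.3896]
cover [ 0.4866 -0.3497  0.0033] [np.float64(0.8), np.float64(0.8)] [ 0.4861 -0.3503]
pinhole [ 0.5339 -0.342   0.0084] [np.float64(1.2), np.float64(1.2)] [ 0.5357 -0.3457]
spat [ 0.2984 -0.2264  0.0171] [np.float64(1.1), np.float64(1.1)] [ 0.2973 -0.2311]
bot_r [ 0.6555 -0.3001  0.0102] [np.float64(2.5), np.float64(2.5)] [ 0.6597 -0.3051]
bot_b [0.6479 0.3148 0.0106] [np.float64(2.4), np.float64(2.4)] [0.6481 0.319 ]
beaker [ 0.3187  0.2111 -0.0074] [np.float64(2.0), np.float64(2.0)] [0.3176 0.2109]
mat [array([0.5676, 0.4324]), array([0.5176, 0.2847]), array([0.3958, 0.325 ]), array([0.4478, 0.4745])]
deckcorners [array([0.4732, 0.0886]), array([ 0.4563, -0.1447]), array([0.6512, 0.074 ]), array([ 0.6353, -0.1559])]
chips [array([0.6098, 0.0355]), array([ 0.6168, -0.0858]), array([ 0.5735, -0.0972]), array([0.5319, 0.0166]), array([ 0.5219, -0.076 ])]
plate corners [array([ 0.5449, -0.2748]), array([ 0.5638, -0.4041]), array([ 0.4281, -0.4216]), array([ 0.409 , -0.2923])]
283 ((159.14659118652344, 250.99139404296875), (38.07887268066406, 16.93853187561035), 23.198589324951172)
```

Call:
drive_tool(
  offset=[
    [-0.05,-0.006,0],
    [-0.1,-0.012,0],
    [-0.15,-0.018,0],
    [-0.2,-0.024,0],
    [-0.25,-0.03,0],
    [-0.3,-0.036,0.01],
    [-0.35,-0.04,0.02],
    [-0.38,-0.043,0.03],
    [-0.38,-0.043,0.03],
    [-0.38,-0.043,0.03],
  ],
  turn=[0.14,0.28,0.42,0.56,0.7,0.84,0.98,1.12,1.26,1.4],
  fingers=[0,0,0,0,0,0,0,0,0,0],
)

```text
clock: 2.4
ee_pos: [0.4821, 0.3803, 0.2112]
ee_rot: [-2.298, -2.142, 0.002]
ft_force: [0.2, 0.2, -0.6]
gripper_width: 0.0855
gripper_force: 0.0
```

Call:
drive_tool(
  offset=[
    [0,0,0],
    [0,0,0],
    [0,0,0],
    [0,0,0],
  ],
  turn=[0.14,0.28,0.34,0.34],
  fingers=[0,0,0,0],
)

```text
clock: 2.8
ee_pos: [0.481, 0.3813, 0.2122]
ee_rot: [2.621, 1.732, -0.0]
ft_force: [-0.6, -0.2, -0.1]
gripper_width: 0.0856
gripper_force: 0.0
```

```bash
python3 - <<'E'
from h import *
import json
s=bot.get_state();im=bot.capture("wrist");cv2.imwrite("pics/w1.png",im[:,:,::-1])
print({k:np.round(v,3).tolist() for k,v in s.items()})
json.dump({k:np.array(v).tolist() for k,v in s.items()},open("w1.json","w"))
for t in("scraper","mat"):print(t,bot.landmark_of(t,"wrist"))
E
```

```text
{'clock': 2.8, 'joints': [0.67, 0.402, 0.149, 1.318, -0.0, 2.644], 'qvel': [0.003, -0.001, -0.0, -0.0, -0.001, -0.078], 'joint_efforts': [-0.043, -66.466, 34.661, 0.004, -0.001, 1.001], 'ee_pos': [0.481, 0.381, 0.212], 'ee_rot': [2.621, 1.732, -0.0], 'ft_force': [-0.609, -0.235, -0.072], 'wrist_torque': [-0.005, -0.071, -0.004], 'gripper_force': 0.0, 'gripper_width': 0.086}
scraper [{'centre': [326.4, 182.4], 'p': 0.69}]
mat []
```

View pics/w1.png

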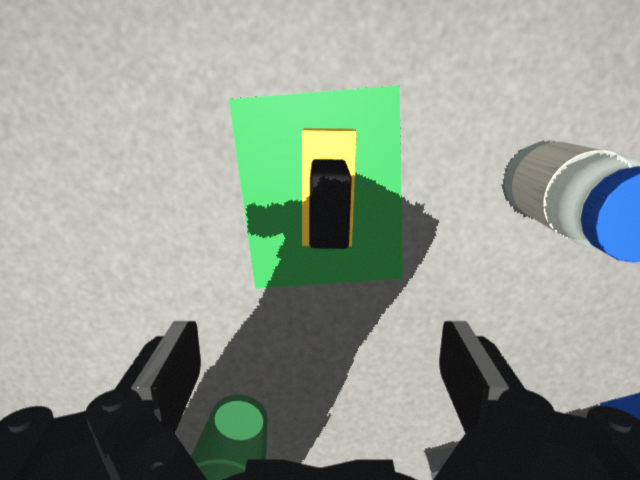

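```bash
python3 - <<'E'
from h import *
import json
np.set_printoptions(precision=4,suppress=True)
s=json.load(open("w1.json"));w=cam("wrist",s)
im=cv2.imread("pics/w1.png");hsv=cv2.cvtColor(im,cv2.COLOR_BGR2HSV)
def corners(m):
    c=max(cv2.findContours(m,0,2)[0],key=cv2.contourArea);h=cv2.convexHull(c)
    return cv2.approxPolyDP(h,0.03*cv2.arcLength(h,True),True)[:,0].astype(float),cv2.minAreaRect(c)
my=cv2.inRange(hsv,(15,100,40),(33,255,255));mg=cv2.inRange(hsv,(45,80,40),(80,255,255))
mg[300:]=0
for n,m,z in(("block",my,.026),("mat",mg,.004)):
    c,r=corners(m);X=np.array([onz(w,p,z) for p in c]);print(n,c.tolist(),"\n",X[:,:2],X[:,:2].mean(0))
    d=np.diff(np.vstack([X,X[:1]]),axis=0);print(np.linalg.norm(d,axis=1),np.degrees(np.arctan2(d[:,1],d[:,0])))
# heights: origin ray with top and side
print(tri((w,(326.4,182.4)),(cam("top"),(161,254.3)),(cam("side"),(219.4,156))))
y=R.from_rotvec(s["ee_rot"]).as_matrix();print(y)
E
```

```text
block [[352.0, 129.0], [351.0, 245.0], [303.0, 245.0], [302.0, 131.0]] 
 [[0.5265 0.424 ]
 [0.4926 0.3407]
 [0.4574 0.3557]
 [0.4924 0.437 ]] [0.4922 0.3894]
[0.0899 0.0382 0.0885 0.0364] [-112.1474  156.928    66.6724  -20.8396]
mat [[399.0, 85.0], [402.0, 277.0], [256.0, 288.0], [229.0, 99.0]] 
 [[0.5717 0.4377]
 [0.521  0.2874]
 [0.3989 0.3279]
 [0.4494 0.479 ]] [0.4853 0.383 ]
[0.1586 0.1287 0.1593 0.1291] [-108.626   161.6633   71.5322  -18.6137]
(array([0.4885, 0.3899, 0.0051]), [np.float64(4.4), np.float64(5.5), np.float64(1.8)])
[[ 0.392   0.9199 -0.0001]
 [ 0.9199 -0.392  -0.0002]
 [-0.0002 -0.     -1.    ]]
```

Call:
drive_tool(
  offset=[
    [0.006,0.004,0.03],
    [0.012,0.0075,0.07],
    [0.012,0.0075,0.11],
    [0.012,0.0075,0.14],
    [0.012,0.0075,0.158],
    [0.012,0.0075,0.158],
  ],
  turn=[0,0,0,0,0,0],
  fingers=[0,0,0,0,0,0],
)

```text
clock: 3.55
ee_pos: [0.491, 0.3882, 0.0515]
ee_rot: [2.619, 1.735, -0.008]
ft_force: [-0.3, -0.7, 0.2]
gripper_width: 0.0852
gripper_force: 0.0
```

Call:
drive_tool(
  offset=[
    [0,0,0],
    [0,0,0],
    [0,0,0],
    [0,0,0],
    [0,0,0],
    [0,0,0],
    [0,0,0],
    [0,0,0],
    [0,0,0],
  ],
  turn=[0,0,0,0,0,0,0,0,0],
  fingers=[0.3,0.5,0.7,1,1,1,1,1,1],
  squeeze=60,
)

```text
clock: 4.45
ee_pos: [0.4929, 0.3898, 0.0552]
ee_rot: [-2.62, -1.733, -0.002]
ft_force: [-1.2, -0.7, 5.8]
gripper_width: 0.025
gripper_force: 64.3
```

Call:
drive_tool(
  offset=[
    [0,0,-0.03],
    [0,0,-0.08],
    [-0.02,0.012,-0.125],
    [-0.06,0.037,-0.16],
    [-0.1,0.061,-0.19],
    [-0.14,0.085,-0.225],
    [-0.18,0.11,-0.225],
    [-0.225,0.137,-0.225],
    [-0.27,0.165,-0.225],
    [-0.31,0.189,-0.225],
  ],
  turn=[0,0,0,-0.05,-0.1,-0.15,-0.2,-0.25,-0.3,-0.33],
  fingers=[1,1,1,1,1,1,1,1,1,1],
)

```text
clock: 5.45
ee_pos: [0.5423, 0.0471, 0.2795]
ee_rot: [2.297, 2.142, 0.0]
ft_force: [1.3, 0.3, -2.1]
gripper_width: 0.0255
gripper_force: 63.4
```

Call:
drive_tool(
  offset=[
    [-0.03,0.02,0],
    [-0.055,0.02,0],
    [-0.055,0.02,0],
    [-0.055,0.02,0],
  ],
  turn=[0,0,0,0],
  fingers=[1,1,1,1],
)

```text
clock: 5.85
ee_pos: [0.5582, -0.0077, 0.279]
ee_rot: [-2.301, -2.138, 0.001]
ft_force: [0.1, -0.1, -1.6]
gripper_width: 0.0256
gripper_force: 63.3
```

```bash
python3 - <<'E'
from h import *
import json
s=bot.get_state();im=bot.capture("wrist");cv2.imwrite("pics/w2.png",im[:,:,::-1])
print({k:np.round(v,3).tolist() for k,v in s.items()})
json.dump({k:np.array(v).tolist() for k,v in s.items()},open("w2.json","w"))
for t in("deck","pin","chip0"):print(t,[(np.round(d["centre"],1).tolist(),round(d["p"],2)) for d in bot.landmark_of(t,"wrist")])
E
```

```text
{'clock': 5.85, 'joints': [-0.014, 0.288, 0.149, 1.432, 0.0, 1.63], 'qvel': [0.029, -0.001, 0.001, -0.002, 0.001, 0.003], 'joint_efforts': [-1.533, -58.975, 35.834, -0.001, -0.119, -0.093], 'ee_pos': [0.558, -0.008, 0.279], 'ee_rot': [-2.301, -2.138, 0.001], 'ft_force': [0.148, -0.112, -1.641], 'wrist_torque': [0.023, -0.016, 0.01], 'gripper_force': 63.307, 'gripper_width': 0.026}
deck [([473.2, 204.4], 0.23)]
pin [([372.9, 212.8], 0.62)]
chip0 [([287.8, 159.6], 0.95), ([161.0, 225.0], 0.95), ([386.5, 259.7], 0.8), ([181.4, 299.7], 0.79), ([375.3, 130.3], 0.72)]
```

View pics/w2.png

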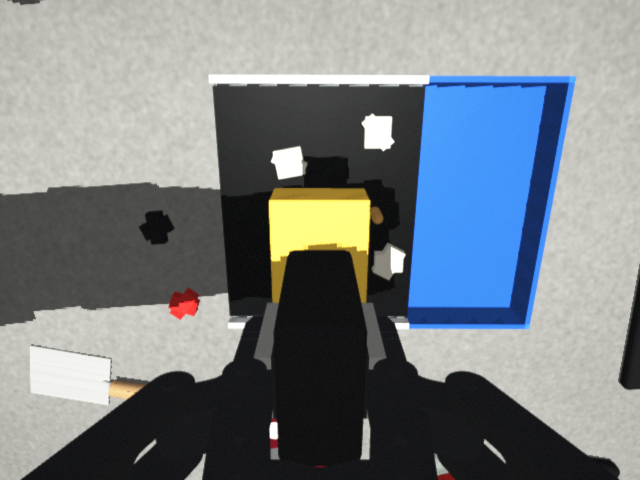

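```bash
python3 - <<'E'
from h import *
import json
np.set_printoptions(precision=4,suppress=True)
s=json.load(open("w2.json"));w=cam("wrist",s)
P=lambda p,z:onz(w,p,z)[:2]
a=lambda u,v:np.degrees(np.arctan2(*(v-u)[::-1]))
L=[P((213,84),.04),P((429,83),.04)];Rr=[P((230,318),.04),P((408,320),.04)]
T=[P((425,85),.03),P((407,318),.03)];N=[P((214.5,85),.03),P((228,317),.03)]
for n,q in(("left",L),("right",Rr),("trayedge",T),("near",N)):print(n,*q,a(*q))
print("pin foot?",P((372.9,212.8),.03),"mid pin top",P((376,210),.057))
print("chips",[P(p,.035) for p in [(287.8,161.6),(377,132),(387,262)]])
print(a(np.zeros(2),R.from_rotvec(s["ee_rot"]).as_matrix()[:2,1]))
# scraper bottom/ block pose in tool: block top corners
M=R.from_rotvec(s["ee_rot"]).as_matrix()
for p in [(270,199),(369,199),(272,300),(367,300)]:
    X=onz(w,p,s["ee_pos"][2]-.051+.022);print("blk",M.T@(X-s["ee_pos"]))
E
```

```text
left [0.4786 0.0867] [0.6555 0.0745] -3.947042441811738
right [ 0.4617 -0.1303] [ 0.6371 -0.1454] -4.910485676206409
trayedge [0.6545 0.0731] [ 0.638 -0.149] -94.2532010657375
near [0.4774 0.0861] [ 0.457  -0.1346] -95.28275947124605
pin foot? [ 0.6071 -0.0356] mid pin top [ 0.6069 -0.0254]
chips [array([0.5332, 0.0182]), array([0.6124, 0.0379]), array([ 0.6184, -0.0839])]
-4.208469879249913
blk [ 0.0436 -0.0179  0.029 ]
blk [0.0436 0.0205 0.029 ]
blk [-0.0001 -0.0187  0.029 ]
blk [-0.0001  0.0213  0.029 ]
```

Call:
drive_tool(
  offset=[
    [0.02,-0.04,0.02],
    [0.036,-0.075,0.06],
    [0.036,-0.075,0.105],
    [0.036,-0.075,0.15],
    [0.036,-0.075,0.175],
    [0.036,-0.075,0.185],
    [0.036,-0.075,0.19],
    [0.036,-0.075,0.193],
    [0.036,-0.075,0.195],
  ],
  turn=[0,0,0,0,0,0,0,0,0],
  fingers=[1,1,1,1,1,1,1,1,1],
)

```text
clock: 6.95
ee_pos: [0.4872, 0.0342, 0.0852]
ee_rot: [2.299, 2.139, 0.002]
ft_force: [0.2, -0.2, -2.1]
gripper_width: 0.0252
gripper_force: 63.4
```

Call:
drive_tool(
  offset=[
    [0,0,0.001],
    [0,0,0.002],
    [0,0,0.003],
    [0,0,0.003],
  ],
  turn=[0,0,0,0],
  fingers=[1,1,1,1],
)

```text
clock: 7.35
ee_pos: [0.4863, 0.034, 0.0813]
ee_rot: [2.3, 2.14, 0.0]
ft_force: [0.5, -0.2, -1.4]
gripper_width: 0.0253
gripper_force: 63.4
```

```bash
python3 - <<'E'
from h import *
import json
s=bot.get_state();im=bot.capture("wrist");a=im;cv2.imwrite("pics/w3.png",im[:,:,::-1])
t=bot.capture("top");b=cv2.resize(t[130:330,240:480],(480,400))
o=np.zeros((400,800,3),np.uint8);o[:240,:320]=cv2.resize(a,(320,240));o[:,320:]=b
cv2.imwrite("pics/m3.png",o[:,:,::-1]);print(s["ee_pos"],s["ft_force"])
E
```

```text
[0.48627205 0.03395751 0.08132626] [ 0.46220223 -0.21687407 -1.39553731]
```

View pics/m3.png

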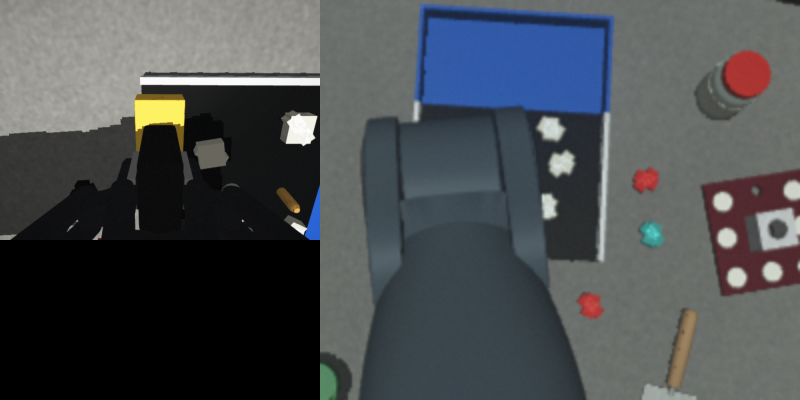

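Call:
drive_tool(
  offset=[
    [0,0.01,0],
    [0,0.025,0],
    [0,0.04,0],
    [0,0.055,0],
    [0,0.07,0],
    [0,0.085,0],
    [0,0.1,0],
    [0,0.112,0],
    [0,0.122,0],
    [0,0.132,0],
  ],
  turn=[0,0,0,0,0,0,0,0,0,0],
  fingers=[1,1,1,1,1,1,1,1,1,1],
)

```text
clock: 8.45
ee_pos: [0.6184, 0.0244, 0.0813]
ee_rot: [-2.3, -2.14, 0.001]
ft_force: [-3.0, -0.1, 3.0]
gripper_width: 0.0255
gripper_force: 63.9
```

Call:
drive_tool(
  offset=[
    [0,0.01,0],
    [0,0.02,0],
    [0,0.03,0],
    [0,0.038,0],
    [0,0.045,0],
    [0,0.045,0],
    [0,0.045,0],
  ],
  turn=[0,0,0,0,0,0,0],
  fingers=[1,1,1,1,1,1,1],
)

```text
clock: 9.15
ee_pos: [0.6653, 0.0213, 0.0826]
ee_rot: [2.298, 2.138, 0.005]
ft_force: [0.6, 0.0, 7.7]
gripper_width: 0.025
gripper_force: 64.6
```

Call:
drive_tool(
  offset=[
    [0,0,-0.02],
    [0,0,-0.06],
    [-0.03,-0.01,-0.1],
    [-0.08,-0.06,-0.12],
    [-0.122,-0.11,-0.12],
    [-0.122,-0.155,-0.12],
    [-0.122,-0.178,-0.12],
    [-0.122,-0.178,-0.12],
  ],
  turn=[0,0,0,0,0,0,0,0],
  fingers=[1,1,1,1,1,1,1,1],
)

```text
clock: 9.95
ee_pos: [0.4704, -0.0881, 0.2011]
ee_rot: [-2.3, -2.136, 0.005]
ft_force: [1.0, 0.0, -2.1]
gripper_width: 0.0248
gripper_force: 63.5
```

```bash
python3 - <<'E'
from h import *
import json
s=bot.get_state();im=bot.capture("wrist");cv2.imwrite("pics/w4.png",im[:,:,::-1])
json.dump({k:np.array(v).tolist() for k,v in s.items()},open("w4.json","w"))
print(s["ee_pos"],s["ft_force"],s["gripper_width"])
E
```

```text
[ 0.47038718 -0.08807014  0.20112501] [ 1.00933193  0.02536098 -2.14871084] 0.024821571335323013
```

View pics/w4.png

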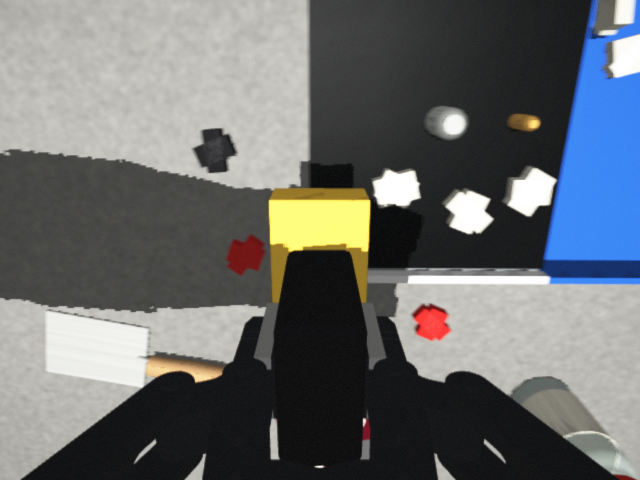

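```bash
python3 - <<'E'
from h import *
import json
np.set_printoptions(precision=4,suppress=True)
s=json.load(open("w4.json"));w=cam("wrist",s)
P=lambda p,z:onz(w,p,z)[:2]
psi=np.radians(-4.3);ex=np.array([np.cos(psi),np.sin(psi)]);ey=np.array([-ex[1],ex[0]])
C=np.array([.556,-.0325]);S=lambda q:np.round(np.array([(q-C)@ex,(q-C)@ey])*1000,1)
for n,p,z in [("shafttop",(455,124),.064),("pintop",(533,122),.057),("near-left rail",(410,268),.04),("rail right",(547,263),.04),("rail2",(380,268),.04),("chip left",(373,187),.035),("c1",(397,188),.035),("c2",(468,211),.035),("c3",(531,190),.035),("nearedge",(309,50),.03),("edge",(589,10),.03),("edge2",(546,258),.03),("tchip",(614,15),.02),("tcp+",(0,0),0)]:
    print(n,P(p,z),S(P(p,z)))
print("tcp",S(s["ee_pos"][:2]))
im=cv2.imread("pics/w4.png")[0:290,300:640];cv2.imwrite("pics/w4c.png",cv2.resize(im,None,fx=2.05,fy=2.05,interpolation=2))
E
```

```text
shafttop [ 0.5585 -0.0306] [2.4 2.1]
pintop [ 0.6092 -0.0336] [53.2  2.9]
near-left rail [ 0.5353 -0.1352] [ -12.9 -103.9]
rail right [ 0.6368 -0.1384] [ 88.5 -99.6]
rail2 [ 0.513  -0.1336] [ -35.3 -104. ]
chip left [ 0.5103 -0.0727] [-42.5 -43.5]
c1 [ 0.5273 -0.0747] [-25.4 -44.2]
c2 [ 0.5784 -0.0955] [ 27.  -61.1]
c3 [ 0.6225 -0.0831] [ 70.1 -45.5]
nearedge [0.4721 0.0204] [-87.6  46.4]
edge [0.6513 0.0304] [90.3 69.9]
edge2 [ 0.641  -0.1388] [ 92.7 -99.6]
tchip [0.6738 0.0274] [112.9  68.6]
tcp+ [0.2594 0.0707] [-303.5   80.7]
tcp [-81.2 -61.8]
```

View pics/w4c.png

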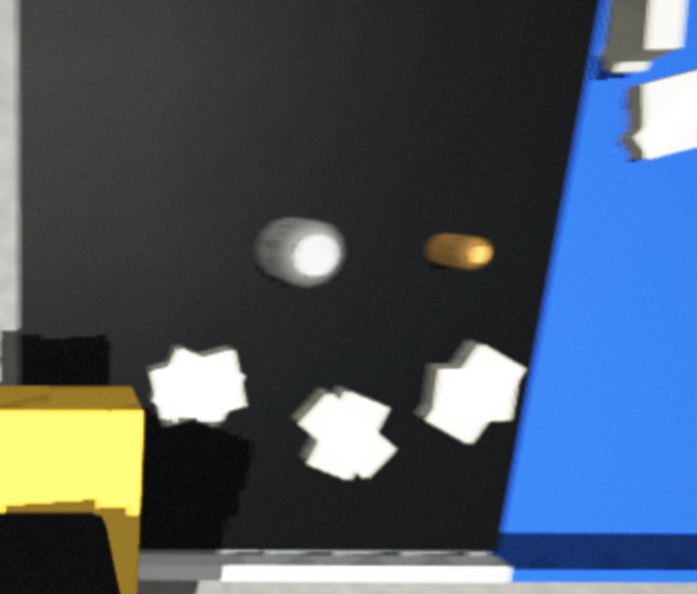

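Call:
drive_tool(
  offset=[
    [0.003,0,0.03],
    [0.005,0,0.07],
    [0.005,0,0.1],
    [0.005,0,0.112],
    [0.005,0,0.1185],
    [0.005,0,0.1185],
  ],
  turn=[0,0,0,0,0,0],
  fingers=[1,1,1,1,1,1],
)

```text
clock: 10.6
ee_pos: [0.4782, -0.0826, 0.0824]
ee_rot: [2.299, 2.14, 0.0]
ft_force: [-0.5, 0.7, -1.8]
gripper_width: 0.0253
gripper_force: 63.3
```

Call:
drive_tool(
  offset=[
    [0,0.01,0],
    [0,0.025,0],
    [0,0.04,0],
    [0,0.055,0],
    [0,0.07,0],
    [0,0.085,0],
    [0,0.1,0],
    [0,0.112,0],
    [0,0.124,0],
    [0,0.136,0],
  ],
  turn=[0,0,0,0,0,0,0,0,0,0],
  fingers=[1,1,1,1,1,1,1,1,1,1],
)

```text
clock: 11.6
ee_pos: [0.6147, -0.0925, 0.0834]
ee_rot: [2.299, 2.139, 0.002]
ft_force: [-0.0, -0.5, -1.5]
gripper_width: 0.0251
gripper_force: 63.3
```

Call:
drive_tool(
  offset=[
    [0,0.01,0],
    [0,0.02,0],
    [0,0.03,0],
    [0,0.038,0],
    [0,0.045,0],
    [0,0.045,0],
    [0,0.045,0],
  ],
  turn=[0,0,0,0,0,0,0],
  fingers=[1,1,1,1,1,1,1],
)

```text
clock: 12.3
ee_pos: [0.6571, -0.0956, 0.0826]
ee_rot: [-2.3, -2.14, 0.001]
ft_force: [-0.1, -0.4, -1.7]
gripper_width: 0.0249
gripper_force: 63.4
```

Call:
drive_tool(
  offset=[
    [0,0,-0.02],
    [0,0,-0.06],
    [0,-0.02,-0.1],
    [0,-0.06,-0.14],
    [0,-0.1,-0.17],
    [0,-0.1,-0.2],
    [0,-0.1,-0.2],
  ],
  turn=[0,0,0,0,0,0,0],
  fingers=[1,1,1,1,1,1,1],
)

```text
clock: 13.0
ee_pos: [0.5573, -0.0886, 0.2881]
ee_rot: [2.296, 2.136, 0.007]
ft_force: [1.3, -0.5, -1.2]
gripper_width: 0.0252
gripper_force: 63.7
```

```bash
python3 - <<'E'
from h import *
import json
s=bot.get_state();im=bot.capture("wrist");cv2.imwrite("pics/w5.png",im[:,:,::-1])
json.dump({k:np.array(v).tolist() for k,v in s.items()},open("w5.json","w"))
print(s["ee_pos"],s["ft_force"],s["gripper_width"])
E
```

```text
[ 0.55734434 -0.08856005  0.28809294] [ 1.28558251 -0.49104089 -1.18777535] 0.02521332072482541
```

View pics/w5.png

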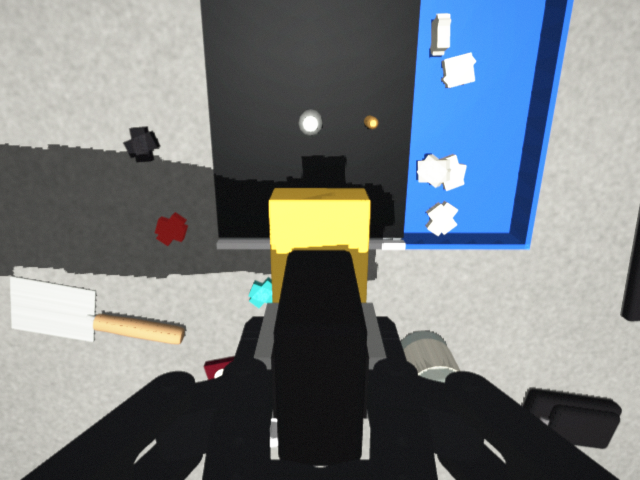

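Call:
drive_tool(
  offset=[
    [0.03,-0.007,0],
    [0.075,-0.018,0],
    [0.12,-0.028,0],
    [0.165,-0.038,0],
    [0.21,-0.048,0.01],
    [0.255,-0.058,0.03],
    [0.3,-0.069,0.05],
    [0.345,-0.079,0.07],
    [0.39,-0.089,0.09],
    [0.43,-0.099,0.11],
  ],
  turn=[0,0,0.03,0.06,0.1,0.13,0.16,0.19,0.22,0.25],
  fingers=[1,1,1,1,1,1,1,1,1,1],
)

```text
clock: 14.05
ee_pos: [0.4888, 0.3495, 0.1703]
ee_rot: [2.55, 1.836, -0.003]
ft_force: [0.5, -0.0, -1.6]
gripper_width: 0.0251
gripper_force: 63.3
```

```bash
cat > to.py <<'E'
from h import *
import sys
s=bot.get_state();M=R.from_rotvec(s["ee_rot"]).as_matrix();np.set_printoptions(precision=4,suppress=True)
t=np.array(list(map(float,sys.argv[1:4])));print("pos",s["ee_pos"],"offset",M.T@(t-s["ee_pos"]),"ang y",np.degrees(np.arctan2(M[1,1],M[0,1])),"tilt",M[:2,2])
E
python3 to.py .485 .384 .0562
```

```text
pos [0.4888 0.3495 0.1703] offset [ 0.0317 -0.0145  0.1141] ang y -18.495031872188434 tilt [-0.0013 -0.001 ]
```

Call:
drive_tool(
  offset=[
    [0.02,-0.008,0.03],
    [0.032,-0.014,0.07],
    [0.032,-0.014,0.1],
    [0.032,-0.014,0.108],
    [0.032,-0.014,0.108],
    [0.032,-0.014,0.108],
  ],
  turn=[0,0,0,0,0,0],
  fingers=[1,1,1,1,1,1],
)

```text
clock: 14.65
ee_pos: [0.4873, 0.3824, 0.0657]
ee_rot: [2.549, 1.836, 0.002]
ft_force: [0.4, -0.3, -0.8]
gripper_width: 0.0254
gripper_force: 63.3
```

```bash
python3 to.py .485 .384 .0552
```

```text
pos [0.4873 0.3824 0.0657] offset [ 0.0008 -0.0027  0.0105] ang y -18.48077550973349 tilt [0.0009 0.0006]
```

Call:
drive_tool(
  offset=[
    [0.001,-0.003,0.004],
    [0.001,-0.003,0.008],
    [0.001,-0.003,0.0095],
    [0.001,-0.003,0.0105],
    [0.001,-0.003,0.0105],
    [0.001,-0.003,0.0105],
  ],
  turn=[0,0,0,0,0,0],
  fingers=[1,1,1,1,1,1],
)

```text
clock: 15.25
ee_pos: [0.4843, 0.3842, 0.0552]
ee_rot: [2.549, 1.836, 0.001]
ft_force: [-1.6, -1.3, 7.0]
gripper_width: 0.0254
gripper_force: 64.1
```

Seated (force now +7 N). Release, then rise and look.

Call:
drive_tool(
  offset=[
    [0,0,0],
    [0,0,0],
    [0,0,0],
    [0,0,0],
    [0,0,0],
    [0,0,0],
  ],
  turn=[0,0,0,0,0,0],
  fingers=[0.5,0.3,0,0,0,0],
)

```text
clock: 15.85
ee_pos: [0.4841, 0.3842, 0.0541]
ee_rot: [2.549, 1.837, -0.0]
ft_force: [0.5, -0.6, -1.0]
gripper_width: 0.0855
gripper_force: 0.0
```

Call:
drive_tool(
  offset=[
    [0,0,-0.02],
    [0,0,-0.06],
    [0,0,-0.1],
    [0,0,-0.14],
    [0,0,-0.16],
    [0,0,-0.16],
  ],
  turn=[0,0,0,0,0,0],
  fingers=[0,0,0,0,0,0],
)

```text
clock: 16.45
ee_pos: [0.4853, 0.3853, 0.2178]
ee_rot: [-2.549, -1.837, -0.009]
ft_force: [-0.1, -0.1, 0.0]
gripper_width: 0.0854
gripper_force: 0.0
```

```bash
python3 - <<'E'
from h import *
np.set_printoptions(precision=4,suppress=True)
s=bot.get_state();w=cam("wrist",s);rgb=bot.capture("wrist");im=rgb[:,:,::-1].copy();cv2.imwrite("pics/w6.png",im)
hsv=cv2.cvtColor(im,cv2.COLOR_BGR2HSV);print(s["ee_pos"])
my=cv2.inRange(hsv,(15,100,40),(33,255,255));mg=cv2.inRange(hsv,(45,80,40),(80,255,255));mg[310:]=0
for n,m,z in(("block",my,.026),("mat",mg,.004)):
    c=max(cv2.findContours(m,0,2)[0],key=cv2.contourArea);h=cv2.convexHull(c)
    c=cv2.approxPolyDP(h,0.03*cv2.arcLength(h,True),True)[:,0].astype(float)
    X=np.array([onz(w,p,z) for p in c])[:,:2];d=np.diff(np.vstack([X,X[:1]]),axis=0)
    print(n,c.tolist(),X.mean(0),np.linalg.norm(d,axis=1),np.degrees(np.arctan2(d[:,1],d[:,0])))
E
```

```text
[0.4853 0.3853 0.2178]
block [[341.0, 148.0], [341.0, 259.0], [295.0, 260.0], [292.0, 150.0]] [0.4851 0.3834] [0.0897 0.0377 0.0891 0.0369] [-107.5038  162.8262   71.9502  -16.1527]
mat [[235.0, 100.0], [400.0, 101.0], [389.0, 287.0], [245.0, 287.0]] [0.4849 0.383 ] [0.1279 0.1588 0.129  0.1594] [ -18.7688 -108.4983  161.4714   71.1113]
```

Call:
drive_tool(
  offset=[
    [-0.03,0.01,-0.01],
    [-0.07,0.023,-0.03],
    [-0.115,0.038,-0.032],
    [-0.16,0.053,-0.032],
    [-0.205,0.068,-0.032],
    [-0.25,0.083,-0.032],
    [-0.295,0.098,-0.032],
    [-0.34,0.113,-0.032],
    [-0.385,0.128,-0.032],
    [-0.43,0.143,-0.032],
  ],
  turn=[0,0,-0.03,-0.08,-0.13,-0.18,-0.23,-0.28,-0.33,-0.38],
  fingers=[0,0,0,0,0,0,0,0,0,0],
)

```text
clock: 17.5
ee_pos: [0.4827, -0.0707, 0.2448]
ee_rot: [-2.153, -2.286, 0.002]
ft_force: [1.0, 0.9, -0.1]
gripper_width: 0.0855
gripper_force: 0.0
```

```bash
python3 to.py .485 -.36 .25
```

```text
pos [ 0.4827 -0.0707  0.2448] offset [-0.2889 -0.0151 -0.0052] ang y 3.4487361525022338 tilt [-0.002   0.0002]
```

```bash
cat > st.py <<'E'
from h import *
import json
np.set_printoptions(precision=4,suppress=True)
def feats(im):
    hsv=cv2.cvtColor(im,cv2.COLOR_BGR2HSV);out={}
    o=cv2.inRange(hsv,(8,90,60),(24,255,255));o[260:]=0
    n,l,st,c=cv2.connectedComponentsWithStats(o);out["pin"]=[(st[i].tolist(),np.round(c[i],1).tolist()) for i in range(1,n) if 20<st[i,4]<500]
    g=cv2.inRange(hsv,(0,0,150),(180,60,255));g[260:]=0
    n,l,st,c=cv2.connectedComponentsWithStats(g);out["bright"]=[(st[i].tolist(),np.round(c[i],1).tolist()) for i in range(1,n) if 60<st[i,4]<1500]
    return out
E
python3 - <<'E'
from st import *
s=bot.get_state();im=bot.capture("wrist")[:,:,::-1].copy();cv2.imwrite("pics/w7.png",im)
json.dump({k:np.array(v).tolist() for k,v in s.items()},open("w7.json","w"))
for n in("w4","w5","w7"):print(n,feats(cv2.imread(f"pics/{n}.png")))
E
```

```text
w4 {'pin': [([507, 113, 34, 19, 476], [523.7, 121.9])], 'bright': [([614, 0, 21, 25, 460], [623.6, 11.7]), ([599, 30, 18, 6, 80], [607.0, 32.0]), ([608, 34, 32, 43, 1053], [625.5, 56.0]), ([440, 110, 26, 26, 527], [452.3, 122.9]), ([507, 168, 50, 48, 1486], [531.4, 191.6]), ([373, 170, 48, 36, 1361], [396.4, 188.0]), ([445, 191, 48, 43, 1436], [469.0, 211.9])]}
w5 {'pin': [([364, 115, 15, 14, 135], [370.5, 121.5])], 'bright': [([436, 13, 15, 36, 447], [443.2, 30.7]), ([443, 53, 33, 35, 863], [459.1, 69.8]), ([300, 112, 20, 21, 328], [309.6, 122.1]), ([417, 155, 49, 36, 1272], [441.4, 171.5]), ([427, 202, 31, 34, 702], [441.9, 218.6])]}
w7 {'pin': [], 'bright': [([410, 151, 21, 31, 509], [419.9, 165.7]), ([0, 254, 30, 6, 108], [11.9, 257.5])]}
```

Call:
drive_tool(
  offset=[
    [-0.04,0,0],
    [-0.085,-0.005,0],
    [-0.13,-0.007,0],
    [-0.175,-0.01,0],
    [-0.22,-0.013,0],
    [-0.26,-0.015,0],
    [-0.289,-0.015,0],
    [-0.289,-0.015,0],
    [-0.289,-0.015,0],
  ],
  turn=[-0.02,-0.05,-0.08,-0.08,-0.08,-0.08,-0.08,-0.08,-0.08],
  fingers=[0,0,0,0,0,0,0,0,0],
)

```text
clock: 18.45
ee_pos: [0.4849, -0.3582, 0.2445]
ee_rot: [-2.063, -2.366, 0.0]
ft_force: [-0.2, 0.3, 0.3]
gripper_width: 0.0854
gripper_force: 0.0
```

```bash
python3 - <<'E'
from st import *
s=bot.get_state();w=cam("wrist",s);im=bot.capture("wrist")[:,:,::-1].copy();cv2.imwrite("pics/w8.png",im)
json.dump({k:np.array(v).tolist() for k,v in s.items()},open("w8.json","w"));print(s["ee_pos"],s["joints"])
for t in("cover","pin_hole"):print(t,bot.landmark_of(t,"wrist"))
E
```

```text
[ 0.4849 -0.3582  0.2445] [-0.6364  0.3758  0.1904  1.3883  0.0001  0.7978]
cover [{'centre': [326.9, 178.8], 'p': 0.66}]
pin_hole [{'centre': [385.2, 179.6], 'p': 0.71}]
```

View pics/w8.png

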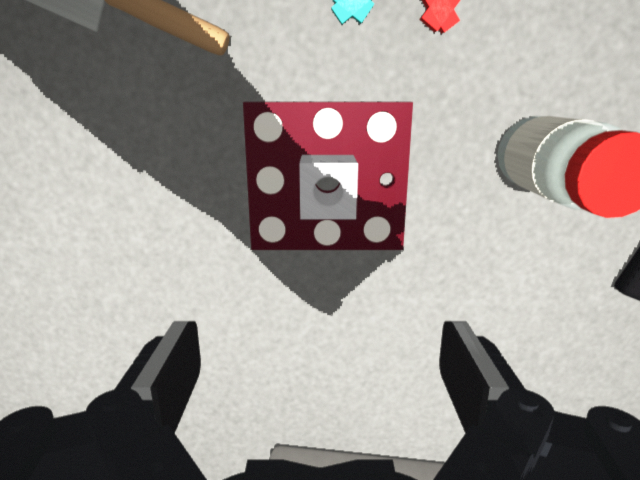

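```bash
python3 - <<'E'
from st import *
s=json.load(open("w8.json"));w=cam("wrist",s);M=R.from_rotvec(s["ee_rot"]).as_matrix()
im=cv2.imread("pics/w8.png");hsv=cv2.cvtColor(im,cv2.COLOR_BGR2HSV)
T=lambda p,z:M.T@(onz(w,p,z)-s["ee_pos"])
m=cv2.inRange(hsv,(160,80,20),(180,255,255));m[:95]=0;m[255:]=0;m[:,:230]=0;m[:,420:]=0
h=cv2.convexHull(cv2.findNonZero(m));c=cv2.approxPolyDP(h,.03*cv2.arcLength(h,True),True)[:,0].astype(float)
X=np.array([onz(w,p,.010) for p in c])[:,:2];d=np.diff(np.vstack([X,X[:1]]),axis=0)
print("plate",c.tolist(),X.mean(0),np.linalg.norm(d,axis=1),np.degrees(np.arctan2(d[:,1],d[:,0])),"tool",np.mean([T(p,.01) for p in c],0))
hc=[(300,163),(357,163),(358,219),(301,219)]
X=np.array([onz(w,p,.055) for p in hc])[:,:2];d=np.diff(np.vstack([X,X[:1]]),axis=0)
print("hub",X.mean(0),np.linalg.norm(d,axis=1),np.degrees(np.arctan2(d[:,1],d[:,0])),"tool",np.mean([T(p,.055) for p in hc],0))
print("pin hole",onz(w,(386.5,180),.01),"tool",T((386.5,180),.01))
for k,z in (((328,184),.055),):print(k,T(k,z))
print("tool y ang",np.degrees(np.arctan2(M[1,1],M[0,1])))
# refine hub top region brightness
g=cv2.cvtColor(im,cv2.COLOR_BGR2GRAY)
print("row190",g[205,285:375].tolist());print("col310",g[145:235,310].tolist())
s4,s5=(json.load(open(f"w{i}.json")) for i in(4,5))
w4,w5=cam("wrist",s4),cam("wrist",s5)
print("shaft tri",tri((w4,(453,123)),(w5,(309.6,122.1))),"on.064",onz(w4,(453,123),.064),onz(w5,(309.6,122.1),.064))
print("pin w5",onz(w5,(372,122),.057),"w4",onz(w4,(532,122),.057))
E
```

```text
plate [[412.0, 102.0], [402.0, 249.0], [251.0, 248.0], [244.0, 102.0]] [ 0.4907 -0.3471] [0.129  0.139  0.1281 0.1381] [ -82.1995 -172.5253   97.4133    7.8435] tool [0.0097 0.0078 0.2345]
hub [ 0.4915 -0.3476] [0.043  0.0441 0.0449 0.044 ] [   7.8576  -79.4965 -172.1283   98.0098] tool [0.0092 0.0084 0.1895]
pin hole [ 0.542  -0.3406  0.01  ] tool [0.0092 0.0595 0.2344]
(328, 184) [0.0152 0.0076 0.1895]
tool y ang 7.828801808154652
row190 [27, 27, 28, 27, 28, 25, 30, 28, 27, 27, 26, 28, 28, 27, 49, 131, 146, 147, 148, 151, 150, 147, 149, 148, 151, 148, 153, 151, 148, 147, 147, 147, 149, 148, 145, 143, 143, 141, 138, 136, 132, 134, 131, 132, 131, 134, 136, 137, 139, 143, 145, 147, 148, 151, 149, 147, 146, 145, 147, 147, 147, 146, 147, 148, 148, 148, 149, 147, 146, 145, 137, 97, 44, 28, 29, 27, 29, 28, 25, 26, 26, 32, 26, 27, 27, 29, 27, 29, 23, 28]
col310 [99, 97, 95, 96, 97, 98, 97, 94, 94, 91, 120, 131, 131, 130, 130, 128, 130, 132, 142, 150, 151, 154, 153, 154, 151, 150, 148, 149, 146, 148, 147, 150, 151, 150, 148, 149, 147, 146, 147, 146, 147, 150, 148, 148, 152, 152, 150, 147, 146, 148, 147, 148, 147, 148, 147, 149, 151, 149, 148, 150, 148, 150, 148, 149, 150, 149, 146, 147, 148, 148, 149, 145, 146, 137, 81, 35, 29, 29, 29, 27, 26, 29, 24, 28, 26, 28, 29, 27, 28, 27]
shaft tri (array([ 0.5564, -0.0298,  0.0664]), [np.float64(0.1), np.float64(0.1)]) on.064 [ 0.5571 -0.0301  0.064 ] [ 0.5563 -0.0298  0.064 ]
pin w5 [ 0.6076 -0.0339  0.057 ] w4 [ 0.6084 -0.0338  0.057 ]
```

Call:
drive_tool(
  offset=[
    [0.005,0.004,0.04],
    [0.009,0.008,0.085],
    [0.0094,0.0081,0.13],
    [0.0094,0.0081,0.17],
    [0.0094,0.0081,0.2],
    [0.0094,0.0081,0.21],
    [0.0094,0.0081,0.2165],
    [0.0094,0.0081,0.2165],
    [0.0094,0.0081,0.2165],
  ],
  turn=[0,0,0,0,0,0,0,0,0],
  fingers=[0,0,0,0,0,0,0,0,0],
)

```text
clock: 19.5
ee_pos: [0.4931, -0.3483, 0.0314]
ee_rot: [2.061, 2.368, 0.0]
ft_force: [0.3, 1.3, 0.3]
gripper_width: 0.0853
gripper_force: 0.0
```

Call:
drive_tool(
  offset=[
    [0,0,0],
    [0,0,0],
    [0,0,0],
    [0,0,0],
    [0,0,0],
    [0,0,0],
    [0,0,0],
  ],
  turn=[0,0,0,0,0,0,0],
  fingers=[0.2,0.35,0.45,0.5,0.6,0.7,0.8],
  squeeze=25,
)

```text
clock: 20.2
ee_pos: [0.4917, -0.3482, 0.0304]
ee_rot: [2.064, 2.369, -0.002]
ft_force: [-3.4, -1.2, 6.9]
gripper_width: 0.044
gripper_force: 26.8
```

Call:
drive_tool(
  offset=[
    [0,0,0],
    [0,0,0],
    [0,0,0],
    [0,0,-0.01],
    [0,0,-0.015],
    [0,0,-0.015],
    [0,0,-0.015],
    [0,0,-0.015],
    [0,0,-0.015],
    [0,0,-0.015],
  ],
  turn=[0,0,0,-0.1,-0.24,-0.38,-0.52,-0.66,-0.8,-0.94],
  fingers=[0.3,0,0,0,0,0,0,0,0,0],
)

```text
clock: 21.2
ee_pos: [0.4923, -0.3479, 0.0447]
ee_rot: [0.757, 3.049, -0.0]
ft_force: [-0.5, 0.3, 0.7]
gripper_width: 0.0854
gripper_force: 0.0
```

Call:
drive_tool(
  offset=[
    [0,0,0],
    [0,0,0],
    [0,0,0],
    [0,0,0],
    [0,0,0.005],
    [0,0,0.015],
    [0,0,0.015],
    [0,0,0.015],
  ],
  turn=[-0.14,-0.28,-0.42,-0.56,-0.631,-0.631,-0.631,-0.631],
  fingers=[0,0,0,0,0,0,0,0],
)

```text
clock: 22.0
ee_pos: [0.4919, -0.3476, 0.0293]
ee_rot: [0.214, -3.133, -0.001]
ft_force: [-0.8, 0.8, 0.2]
gripper_width: 0.0855
gripper_force: 0.0
```

```bash
python3 to.py .4917 -.3482 .0295
```

```text
pos [ 0.4919 -0.3476  0.0293] offset [ 0.0003 -0.0005 -0.0002] ang y 97.81966653231001 tilt [-0.0008  0.0005]
```

Call:
drive_tool(
  offset=[
    [0,0,0],
    [0,0,0],
    [0,0,0],
    [0,0,0],
    [0,0,0],
    [0,0,0],
    [0,0,0],
  ],
  turn=[0,0,0,0,0,0,0],
  fingers=[0.2,0.35,0.5,0.7,1,1,1],
  squeeze=80,
)

```text
clock: 22.7
ee_pos: [0.4924, -0.3478, 0.0303]
ee_rot: [-0.217, 3.133, -0.0]
ft_force: [-1.3, 1.5, 6.0]
gripper_width: 0.0431
gripper_force: 83.6
```

Call:
drive_tool(
  offset=[
    [0,0,-0.005],
    [0,0,-0.02],
    [0,0,-0.05],
    [0,0,-0.09],
    [0,0,-0.13],
    [0,0,-0.15],
    [0,0,-0.15],
  ],
  turn=[0,0,0,0,0,0,0],
  fingers=[1,1,1,1,1,1,1],
)

```text
clock: 23.4
ee_pos: [0.4933, -0.3488, 0.1827]
ee_rot: [-0.216, 3.13, -0.005]
ft_force: [0.8, -1.2, -5.0]
gripper_width: 0.0433
gripper_force: 83.3
```

```bash
python3 to.py .5566 -.030 .15
```

```text
pos [ 0.4933 -0.3488  0.1827] offset [-0.1064  0.3071  0.032 ] ang y 97.91157576089208 tilt [ 0.004  -0.0031]
```

Call:
drive_tool(
  offset=[
    [-0.012,0.035,0],
    [-0.027,0.078,0],
    [-0.042,0.121,0],
    [-0.057,0.164,0],
    [-0.072,0.207,0],
    [-0.087,0.25,0.01],
    [-0.1,0.288,0.02],
    [-0.1064,0.307,0.032],
    [-0.1064,0.307,0.032],
    [-0.1064,0.307,0.032],
  ],
  turn=[0,0.03,0.06,0.09,0.12,0.15,0.18,0.2105,0.2105,0.2105],
  fingers=[1,1,1,1,1,1,1,1,1,1],
)

```text
clock: 24.4
ee_pos: [0.5542, -0.0288, 0.146]
ee_rot: [-0.111, -3.136, 0.001]
ft_force: [0.1, 0.2, -4.3]
gripper_width: 0.0432
gripper_force: 83.9
```

```bash
python3 to.py .5566 -.030 .097; python3 - <<'E'
from h import *
a=bot.capture("top")[150:310,260:440];b=bot.capture("side")[130:330,270:500]
o=np.zeros((600,500,3),np.uint8);o[:,:]=0
A=cv2.resize(a,(270,240));B=cv2.resize(b,(500,435))
o=np.zeros((435,790,3),np.uint8);o[:240,:270]=A;o[:,280:780]=B;cv2.imwrite("pics/pl.png",o[:,:,::-1])
s=bot.get_state();w=cam("wrist",s);im=bot.capture("wrist")[:,:,::-1].copy();cv2.imwrite("pics/w9.png",im)
for t in("cover","pin_hole","pin","deck"):print(t,bot.landmark_of(t,"wrist"))
E
```

```text
pos [ 0.5542 -0.0288  0.146 ] offset [-0.0026 -0.001   0.049 ] ang y 85.95469932156554 tilt [-0.0032 -0.0003]
cover [{'centre': [320.7, 296.9], 'p': 0.93}]
pin_hole []
pin []
deck []
```

```bash
python3 - <<'E'
from st import *
c=bot.calibration("wrist");s={"ee_rot":np.zeros(3),"ee_pos":np.zeros(3)};w=cam("wrist",s)
im=cv2.imread("pics/w9.png");hsv=cv2.cvtColor(im,cv2.COLOR_BGR2HSV);m=cv2.inRange(hsv,(160,80,20),(180,255,255))
print("expected corners",[proj(w,(x,y,.0203)).round(1).tolist() for x,y in((.07,-.065),(.07,.065),(-.0,.065),(0,-.065))], "bottom edge",proj(w,(.07,0,.0303)),"hub top edge",proj(w,(.022,0,-.0247)),"tcp origin",proj(w,(0,0,.0303)))
r=np.where(m.sum(1)>255*20)[0];print("rows",r.min(),r.max())
for k in(r.min()+6,r.min()+30,r.min()+80):
    q=np.where(m[k])[0];print(k,q.min(),q.max())
for cc in(230,320,410):
    q=np.where(m[:,cc])[0];print("col",cc,q.min())
g=cv2.cvtColor(im,cv2.COLOR_BGR2GRAY);print(g[100:330:4,345].tolist(),hsv[100:330:4,345,1].tolist())
E
```

```text
expected corners [[134.8, 129.5], [508.8, 129.5], [483.4, 308.7], [159.5, 308.7]] bottom edge [321.6435 127.1234] hub top edge [322.2329 316.8913] tcp origin [321.3439 297.2072]
rows 129 445
135 134 506
159 137 502
209 144 495
col 230 129
col 320 129
col 410 129
[88, 89, 87, 87, 85, 46, 25, 24, 30, 31, 33, 31, 34, 33, 31, 29, 40, 187, 197, 196, 192, 197, 195, 197, 195, 194, 195, 117, 33, 32, 31, 30, 30, 32, 34, 30, 31, 34, 33, 31, 136, 152, 151, 151, 151, 152, 150, 152, 152, 153, 151, 153, 152, 151, 152, 170, 173, 173] [6, 0, 3, 14, 6, 6, 28, 10, 194, 200, 190, 191, 182, 185, 200, 203, 159, 17, 17, 17, 16, 17, 15, 15, 17, 14, 15, 39, 184, 192, 191, 198, 194, 192, 182, 203, 190, 177, 179, 185, 11, 2, 3, 2, 3, 2, 2, 3, 0, 2, 3, 5, 3, 2, 3, 3, 3, 0]
```

Call:
drive_tool(
  offset=[
    [-0.0026,-0.001,0.01],
    [-0.0026,-0.001,0.025],
    [-0.0026,-0.001,0.038],
    [-0.0026,-0.001,0.046],
    [-0.0026,-0.001,0.049],
    [-0.0026,-0.001,0.049],
    [-0.0026,-0.001,0.049],
  ],
  turn=[0,0,0,0,0,0,0],
  fingers=[1,1,1,1,1,1,1],
)

```text
clock: 25.45
ee_pos: [0.5582, -0.0304, 0.0992]
ee_rot: [0.114, 3.139, -0.0]
ft_force: [0.0, 0.1, -3.1]
gripper_width: 0.043
gripper_force: 84.2
```

```bash
python3 to.py .5566 -.030 .09
```

```text
pos [ 0.5582 -0.0304  0.0992] offset [0.0016 0.0003 0.0092] ang y 85.85541349966653 tilt [ 0.0007 -0.0001]
```

Call:
drive_tool(
  offset=[
    [0,0,0],
  ],
  turn=[0],
  fingers=[1],
)

```text
clock: 25.55
ee_pos: [0.5582, -0.0303, 0.0993]
ee_rot: [0.113, 3.139, -0.0]
ft_force: [-0.2, -0.4, -4.6]
gripper_width: 0.0433
gripper_force: 84.2
```

Call:
drive_tool(
  offset=[
    [0,0,0],
  ],
  turn=[0],
  fingers=[1],
)

```text
clock: 25.65
ee_pos: [0.5581, -0.0303, 0.0992]
ee_rot: [0.114, 3.139, -0.0]
ft_force: [0.0, -0.2, -4.3]
gripper_width: 0.043
gripper_force: 84.2
```

Call:
drive_tool(
  offset=[
    [0,0,0],
  ],
  turn=[0],
  fingers=[1],
)

```text
clock: 25.75
ee_pos: [0.558, -0.0303, 0.0991]
ee_rot: [0.114, 3.139, -0.0]
ft_force: [0.2, 0.2, -4.9]
gripper_width: 0.0428
gripper_force: 84.2
```

Call:
drive_tool(
  offset=[
    [0.0013,0.0003,0],
    [0.0013,0.0003,0],
    [0.0013,0.0003,0.003],
    [0.0013,0.0003,0.006],
    [0.0013,0.0003,0.009],
    [0.0013,0.0003,0.009],
  ],
  turn=[0,0,0,0,0,0],
  fingers=[1,1,1,1,1,1],
)

```text
clock: 26.35
ee_pos: [0.5562, -0.0299, 0.0891]
ee_rot: [-0.113, -3.139, 0.0]
ft_force: [-1.1, 0.4, -5.5]
gripper_width: 0.0431
gripper_force: 84.2
```

Call:
drive_tool(
  offset=[
    [0,0,0.002],
    [0,0,0.004],
    [0,0,0.004],
  ],
  turn=[0,0,0],
  fingers=[1,1,1],
)

```text
clock: 26.65
ee_pos: [0.5564, -0.0299, 0.0854]
ee_rot: [-0.113, -3.139, 0.0]
ft_force: [0.1, 0.9, -5.5]
gripper_width: 0.0431
gripper_force: 84.2
```

Call:
drive_tool(
  offset=[
    [0,0,0.002],
    [0,0,0.004],
    [0,0,0.006],
    [0,0,0.008],
    [0,0,0.008],
  ],
  turn=[0,0,0,0,0],
  fingers=[1,1,1,1,1],
)

```text
clock: 27.15
ee_pos: [0.5563, -0.0299, 0.0774]
ee_rot: [-0.114, -3.139, 0.0]
ft_force: [-0.6, 0.1, -4.5]
gripper_width: 0.0428
gripper_force: 84.2
```

Call:
drive_tool(
  offset=[
    [0,0,0.003],
    [0,0,0.006],
    [0,0,0.009],
    [0,0,0.012],
    [0,0,0.015],
    [0,0,0.0155],
    [0,0,0.0155],
  ],
  turn=[0,0,0,0,0,0,0],
  fingers=[1,1,1,1,1,1,1],
)

```text
clock: 27.85
ee_pos: [0.5565, -0.03, 0.0621]
ee_rot: [-0.114, -3.139, 0.0]
ft_force: [-0.5, -1.2, -3.1]
gripper_width: 0.0431
gripper_force: 84.2
```

Call:
drive_tool(
  offset=[
    [0,0,0.001],
    [0,0,0.002],
    [0,0,0.0025],
    [0,0,0.0025],
  ],
  turn=[0,0,0,0],
  fingers=[1,1,1,1],
)

```text
clock: 28.25
ee_pos: [0.5567, -0.03, 0.0603]
ee_rot: [0.114, 3.139, -0.0]
ft_force: [-1.8, 0.2, 4.0]
gripper_width: 0.043
gripper_force: 85.3
```

Call:
drive_tool(
  offset=[
    [0,0,0.001],
    [0,0,0.001],
    [0,0,0.001],
  ],
  turn=[0,0,0],
  fingers=[1,1,1],
)

```text
clock: 28.55
ee_pos: [0.5567, -0.03, 0.0603]
ee_rot: [0.113, 3.138, -0.0]
ft_force: [-5.1, -0.1, 14.0]
gripper_width: 0.043
gripper_force: 86.8
```

Call:
drive_tool(
  offset=[
    [0,0,0],
    [0,0,0],
    [0,0,0],
    [0,0,0],
    [0,0,0],
    [0,0,0],
  ],
  turn=[0,0,0,0,0,0],
  fingers=[0.4,0.2,0,0,0,0],
)

```text
clock: 29.15
ee_pos: [0.5565, -0.0299, 0.0586]
ee_rot: [-0.114, -3.139, 0.0]
ft_force: [0.4, -0.2, -0.7]
gripper_width: 0.0858
gripper_force: 0.0
```

Call:
drive_tool(
  offset=[
    [0,0,-0.02],
    [0,0,-0.06],
    [0,0,-0.1],
    [0.03,0,-0.14],
    [0.08,0,-0.17],
    [0.13,0,-0.19],
    [0.17,0,-0.2],
    [0.2,0,-0.2],
    [0.2,0,-0.2],
  ],
  turn=[0,0,0,0,0,0,0,0,0],
  fingers=[0,0,0,0,0,0,0,0,0],
)

```text
clock: 30.05
ee_pos: [0.3536, -0.0153, 0.2596]
ee_rot: [0.113, 3.139, -0.0]
ft_force: [-0.3, -0.5, 0.4]
gripper_width: 0.0855
gripper_force: 0.0
```

```bash
python3 - <<'E'
from h import *
a=bot.capture("top")[130:330,120:460];b=bot.capture("side")[120:420,170:520]
o=np.zeros((600,700,3),np.uint8)
A=cv2.resize(a,(440,259));B=cv2.resize(b,(390,334));o=np.zeros((600,800,3),np.uint8);o[:259,:440]=A;o[262:596,:390]=B
c=bot.capture("side")[160:310,280:480];o[262:562,395:795]=cv2.resize(c,(400,300));cv2.imwrite("pics/fin.png",o[:,:,::-1]);print(bot.get_state()["ee_pos"])
E
```

```text
[ 0.35786673 -0.01552023  0.25898307]
```

View pics/fin.png

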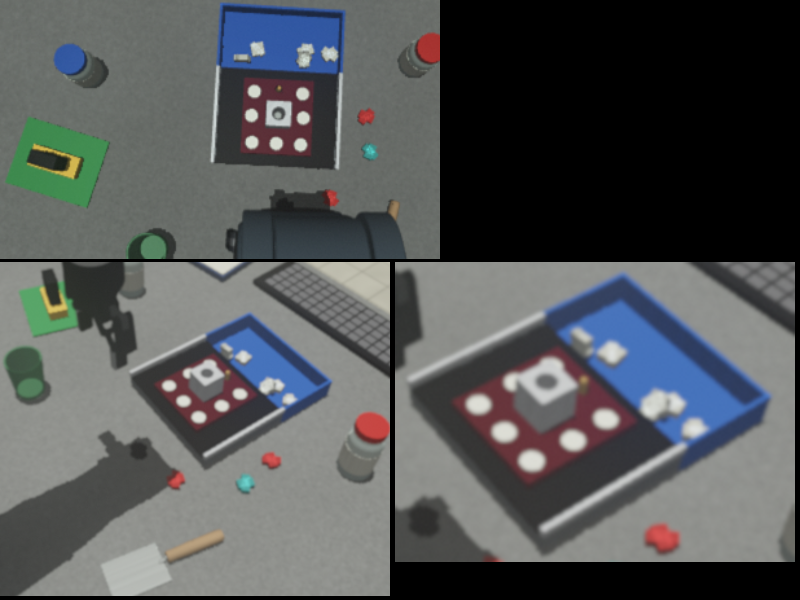

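The final picture shows the plate flush over shaft and pin (pin visible at about (278,88)). All five chips are in the tray, and the scraper is upright on its mat at about (55,160).

```bash
python3 -c "
from station import bot
print(bot.sign_off())"
```

```text
the job is handed in; nothing more can be done
None
```

The job is handed in at about 30 s of the 72 s allowed: all five chips are in the tray, the scraper stands upright in the middle of its mat, and the index plate lies flush over the shaft and pin; no verdict was returned.

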